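# Bring the marked test pad of a disc-loader chassis under the bench probe

### The arm

A 6-joint arm with a two-finger parallel gripper is mounted at the origin on the work surface. World frame = base frame: x ahead of the robot, y to its left, z up, the work surface at z = 0. Lengths are in m, angles in rad, forces in N, time in s.
With the tool pointing down it reaches from about 0.35 to 0.875 m from the base axis. Payload 4.2 kg.
Tool frame: the origin (TCP) lies midway between the tips of the shut fingers; the grasp point (between the pads) lies 19 mm behind it; x points along the fingers, z is the direction in which the jaws open and shut, and the axes are right-handed (so a half turn about x gives the same grasp; the last joint's range is limited). The gripper opens to 87 mm and grips with 3 to 60 N. Pads are 19 mm wide; open, the fingers measure 117 mm over their backs; the gripper's body (75 mm by 190 mm) begins 51 mm behind the grasp point.
Start: joints at [1.524, 0.385, 0.008, 0, -1.194, -0.259], TCP at [0.188, 0.596, 0.223] pointing down, gripper open.
Joint ranges: [-3.14, 3.14], [-1.21, 2.06], [-1.07, 1.41], [-3.16, 2.05], [-2.99, -0.16], [-3.1, 3.1]. Speed limits (rad/s): [2.79, 2.79, 3.14, 3.14, 3.14, 3.14].

### API

Orientations are given as a rotation vector (axis times angle).
In Python, from bench import ctrl, jaws, read_camera, job, status gives the robot as it stands. Calls block until the motion is done:
- ctrl.reach(position, orientation): joint-space move of the TCP to a pose.
- ctrl.servo_line(position, attitude=None, velocity=0.15): straight line of the TCP; attitude=None keeps the orientation; velocity is the mean speed in m/s.
- ctrl.movej(angles): joint-space move.
- jaws.command_gripper(opening, grip_force=None): finger opening in m; grip_force is the grip in N (None keeps the last); returns when the fingers have stopped.
- ctrl.pause(seconds).
- ctrl.solve_ik(position, orientation): joint angles nearest the present ones, or None.
- read_camera(name): name is "scene" or "top" or "wrist"; returns a dict with "image" (384x512x3 uint8, blue, green, red), "K" (3x3 intrinsics, pixels), "k1" (the pictures are not rectified: a ray, as slopes to the right and down, at radius r is drawn at 1 + k1 r^2 times it, then the intrinsics apply), "R" (3x3) and "t" (3): a world point X has camera coordinates R X + t. Camera axes: x right, y down, z forward; pixel columns grow to the right and rows downward; lengths in m; the calibration is good to about 2 mm. A picture is of the moment at which its call begins. There is no depth.
A pose or a line that the arm cannot do raises ctrl.IKError and nothing moves.
- job.finish_job(): hands the job in, once; it reports no verdict.
Readings, each from a call of its own:
- status.get_clock(): time.
- status.get_q(): joint angles.
- status.get_qd(): joint speeds.
- status.get_joint_torque(): joint torques, N m.
- status.get_tcp_pos(): TCP position.
- status.get_eef_rot(): TCP orientation.
- status.get_force(): force on the tool from outside, world axes, zero at the start.
- status.get_ft_torque(): the same for the moment, N m.
- status.get_gripper_width(): finger opening in m.
Only numpy, scipy, OpenCV 4.12 (cv2) and the standard library are available. Lean on these libraries where they do the work, as an engineer would, in place of code of your own. Each camera call takes 0.05 s, during which the arm holds its last target.

### The job

Take the copper coil off the spindle of the black loader chassis and set it down gently, lying flat, in the blue parts tray; then slide the chassis flat along the mat, without lifting it, until the red-ringed test pad that the coil had hidden is centred right under the tip of the fixed red probe. Nothing may bump the probe or its stand, and the meter, the jar and the tape roll stay where they are.

Things in the scene. Friction and masses are not known exactly. Their poses are not given: they have to be found in the camera images.
- chassis: Loose black loader chassis, a flat slab 120 (its x) x 220 (its y) x 12 mm, 0.4 to 0.85 kg, lying on the mat; origin at the centre of its underside, z up. On its smooth deck stand a steel spindle (at the origin, 12 mm diameter, top 42 mm above the mat) and at y = +95 and -95 mm two white ribs by which it can be held. A flush green circuit board in its middle. Its smooth underside glides easily.
- rib_left (a point): Centre of the top face of the white rib at the chassis' +y end: 12 mm thick along chassis x, 36 mm long along chassis y, rising 38 mm from the deck, top 50 mm above the mat. To be pinched across its thickness. Axes as the chassis.
- rib_right (a point): The same for the equal white rib at the chassis' -y end.
- pad (a point): Centre of the test pad on the deck: a copper dot in a red disc of 10 mm diameter, 20 mm from the spindle axis towards chassis -x (chassis coordinates -20, 0, 12.5 mm). Hidden under the coil at the start.
- coil: Wound motor coil: copper winding between two black flanges, a ring of 50 mm outer diameter, 18 mm bore diameter and 18 mm height, 60 g. Origin at the centre of its lower face, z up along its bore. At the start it lies round the spindle on the chassis deck (lower face 12 mm, upper face 30 mm above the mat); the spindle sticks out 12 mm above it.
- tray: Shallow blue open parts tray, fixed to the table, outside 130 (its x) x 150 (its y) x 16 mm high, walls and floor 4 mm thick, empty. Origin at the centre of its underside. It lies to the left or to the right of the chassis.
- stand: Fixed probe stand. Origin on the table straight below the tip; its x axis points to the column. Foot 80 x 110 x 18 mm high, centred at x = 190 mm, with an upright column there, 18 mm diameter, 198 mm high. A level bar 14 mm wide (heights 158 to 172 mm) runs from a clamp on the column to a 22 mm thick holder (150 to 180 mm high) above the origin, from which the probe hangs (see tip).
- tip (a point): Point of the probe, 24 mm above the table: brass needle of 3 mm diameter up to 60 mm, then a red barrel widening to 13 mm diameter, from 75 to 150 mm. The tip is 12 mm above the chassis deck, but lower than the tops of coil, spindle and ribs, which must pass beside the needle.
- meter: Bystander: grey hand-held meter lying flat, 70 (its x) x 140 (its y) x 30 mm, with a knob up to 35 mm high; origin at the centre of its underside. It lies on the side opposite to the tray.
- jar: Bystander: round amber screw jar with white cap, 52 mm diameter, 60 mm high, origin at the centre of its underside; stands left or right of the probe.
- tape: Bystander: yellow tape roll lying flat, 64 mm outer, 40 mm inner diameter, 24 mm high, origin at the centre of its underside; on the side of the probe opposite to the jar.

How it is judged:
On the way, in this order (a step that is already met when the one before it is completed fails the run):
1. the coil lies flat in the tray, let go (x of coil in the frame of tray between -0.042 and 0.042 m and y of coil in the frame of tray between -0.052 and 0.052 m and height (world z) of coil below 0.008 m and angle between coil's own z axis and vertical below 0.12 rad and contact force between coil and the fingers below 0.1 N and linear speed of coil below 0.03 m/s), for 0.2 s.
2. the pad is under the probe tip (horizontal distance between pad and tip below 0.004 m), for 0.2 s.
At the end, for the whole second after the job is handed in: The pad centre is within 4 mm horizontally of the probe tip; the chassis lies flat on the mat at rest (within 3 mm, tilt under 0.03 rad); the coil lies flat on the tray floor inside its walls, at rest (underside under 8 mm above the table, tilt under 0.12 rad) (horizontal distance between pad and tip below 0.004 m and height (world z) of chassis below 0.003 m and angle between chassis's own z axis and vertical below 0.03 rad and linear speed of each of chassis, coil below 0.02 m/s and x of coil in the frame of tray between -0.042 and 0.042 m and y of coil in the frame of tray between -0.052 and 0.052 m and height (world z) of coil below 0.008 m and angle between coil's own z axis and vertical below 0.12 rad); the robot touches nothing.
It fails at once if anything pushes on the probe or its stand with more than 2 N (contact force between stand and anything else above 2 N).
It fails at once if the chassis is lifted more than 8 mm or tipped by more than 0.1 rad (height (world z) of chassis above 0.008 m or angle between chassis's own z axis and vertical above 0.1 rad).
It fails at once if the coil is dropped or slammed down (faster than 0.5 m/s within 40 mm of the table) (height (world z) of coil below 0.04 m and linear speed of coil above 0.5 m/s).
It fails at once if the meter, the jar or the tape roll is moved by more than 15 mm or tipped (distance of any of meter, jar, tape from where it was at the start of the episode above 0.015 m or angle between jar's own z axis and vertical above 0.3 rad).
It also fails if it takes over 61 s, if anything falls off the work surface, if the arm or the gripper's body presses on something with over 40 N, if the wrist force passes 120 N, or if a joint passes its speed limit or range.

## Working session

There is one attempt and no reset: what is moved stays moved. The work goes in short steps, each a Python script; the robot and the scene stay as the last script left them, time stands still between calls to the robot, and variables do not carry over. Pictures are saved under pics/ and viewed, and the job is handed in when it is done.

```bash
ls; mkdir -p pics
python3 - <<'E'
from bench import ctrl,jaws,read_camera,job,status
import cv2
for n in ["scene","top","wrist"]:
    c=read_camera(n); cv2.imwrite(f"pics/{n}0.png",c["image"]); print(n,c["K"].tolist(),c["k1"],c["R"].round(4).tolist(),c["t"].round(4).tolist())
print(status.get_clock(),status.get_eef_rot(),status.get_gripper_width())
E
```

```text
pics
scene [[431.18860164750845, 0.0, 257.8162361256167], [0.0, 431.18860164750845, 191.58323858922202], [0.0, 0.0, 1.0]] -0.07667933086461862 [[0.3232, 0.9463, 0.0031], [0.5712, -0.1925, -0.7979], [-0.7545, 0.2597, -0.6028]] [-0.2065, -0.287, 1.4408]
top [[493.09392446471475, 0.0, 250.77729201079862], [0.0, 493.09392446471475, 191.30729517189786], [0.0, 0.0, 1.0]] -0.08943892109029489 [[0.0055, -0.9999, 0.0113], [-0.9879, -0.0071, -0.155], [0.1551, -0.0103, -0.9878]] [-0.0155, 0.5746, 1.2305]
wrist [[291.0490806333077, 0.0, 249.4934182333325], [0.0, 291.0490806333077, 187.9623495044366], [0.0, 0.0, 1.0]] -0.024181809404411805 [[-0.3019, -0.9534, 0.0016], [-0.9238, 0.2929, 0.2466], [-0.2355, 0.073, -0.9691]] [0.6253, -0.0304, 0.3906]
0.15 [ 1.42946063  1.04752759 -1.43177993] 0.0868658207547087
```

View pics/scene0.png

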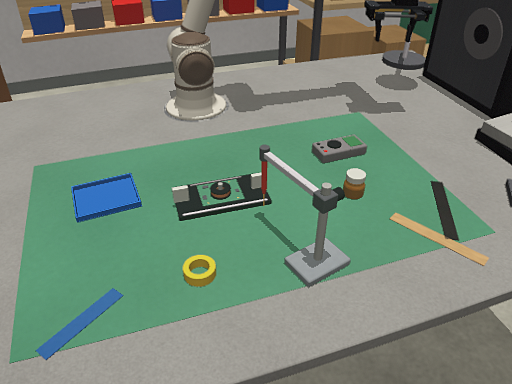

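View pics/top0.png

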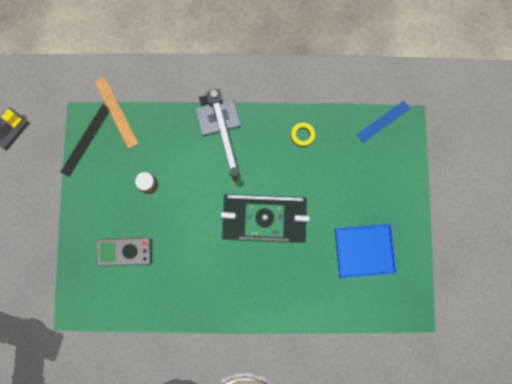

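View pics/wrist0.png

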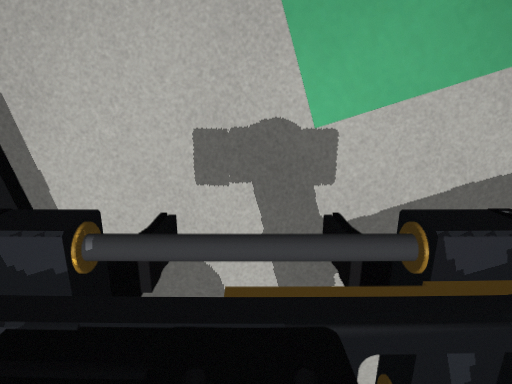

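The scene view shows the tray to the left of the chassis from the scene camera's side, at (107,197). The chassis is around (220,195), the probe hangs at (264,190), the tape is at (199,270) and the jar at (355,183). In the top view the chassis is at (265,218), the holder at (236,174) and the tray at (365,251). Next I'll enlarge crops.

Run:
```python
import cv2,numpy as np
t=cv2.imread("pics/top0.png"); s=cv2.imread("pics/scene0.png")
cv2.imwrite("pics/tc1.png",cv2.resize(t[150:260,205:325],None,fx=6.6,fy=5.4*1.0 if 0 else 5.4,interpolation=cv2.INTER_CUBIC) if 0 else cv2.resize(t[160:250,210:320],None,fx=6,fy=6,interpolation=cv2.INTER_CUBIC))
cv2.imwrite("pics/tc2.png",cv2.resize(t[85:185,190:260],None,fx=6,fy=6,interpolation=cv2.INTER_CUBIC))
cv2.imwrite("pics/tc3.png",cv2.resize(t[215:285,325:405],None,fx=6,fy=6,interpolation=cv2.INTER_CUBIC))
cv2.imwrite("pics/sc1.png",cv2.resize(s[140:220,165:280],None,fx=6,fy=6,interpolation=cv2.INTER_CUBIC))
```

```text
(no output)
```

View pics/tc1.png

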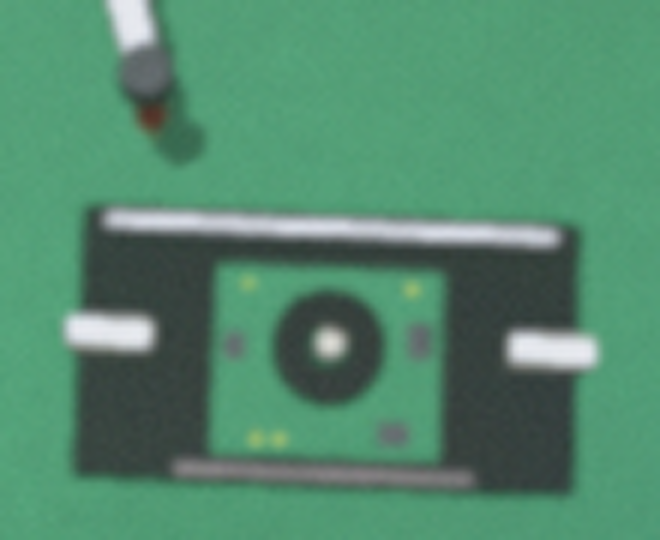

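View pics/tc2.png

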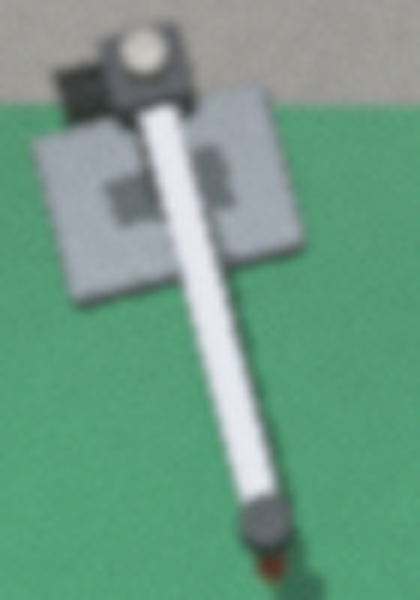

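View pics/tc3.png

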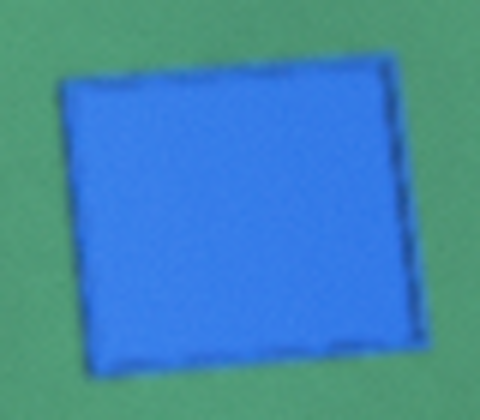

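View pics/sc1.png

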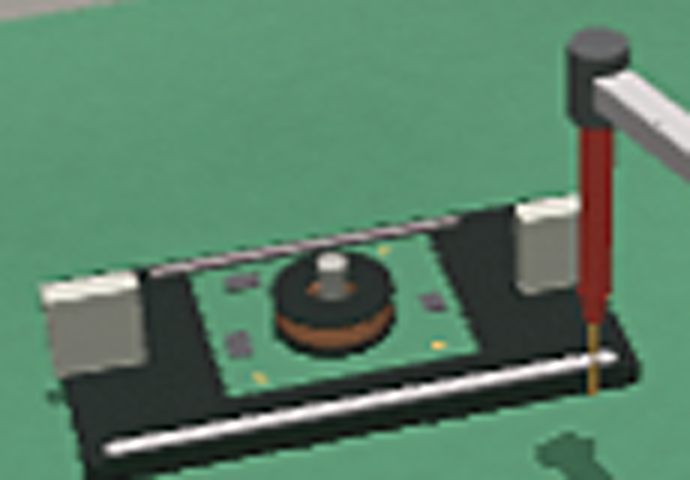

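```bash
cat > h.py <<'E'
from bench import ctrl,jaws,read_camera,job,status
import cv2,numpy as np
from scipy.spatial.transform import Rotation as Ro
def ray(c,uv):
    p=cv2.undistortPoints(np.array([[uv]],float),c["K"],np.array([c["k1"],0,0,0.]))[0,0]
    d=c["R"].T@np.array([p[0],p[1],1]); o=-c["R"].T@c["t"]; return o,d
def at(c,uv,z):
    o,d=ray(c,uv); return o+d*(z-o[2])/d[2]
def cr(px,x0,y0,f=6): return ((px[0]+.5)/f-.5+x0,(px[1]+.5)/f-.5+y0)
def proj(c,X):
    r,_=cv2.Rodrigues(c["R"]); return cv2.projectPoints(np.array([X],float),r,c["t"],c["K"],np.array([c["k1"],0,0,0.]))[0][0,0]
def down(a):
    # tool x down, jaw axis (tool z) horizontal at world angle a
    z=np.array([np.cos(a),np.sin(a),0]);x=np.array([0,0,-1.]);y=np.cross(z,x)
    return Ro.from_matrix(np.c_[x,y,z]).as_rotvec()
def save(n,crop=None,f=1,name=None):
    c=read_camera(n);im=c["image"]
    if crop: x0,y0,x1,y1=crop; im=im[y0:y1,x0:x1]
    cv2.imwrite(name,cv2.resize(im,None,fx=f,fy=f,interpolation=cv2.INTER_CUBIC)); return c
E
python3 - <<'E'
from h import *
T=read_camera("top");S=read_camera("scene")
for n,p,z in [("ribL",(110,332),.05),("ribR",(552,350),.05),("spindle",(330,343),.042),("coil",(330,348),.03),("hold",(147,72),.18),
 ("c1",(88,205),.012),("c2",(579,228),.012),("c3",(572,493),.012),("c4",(75,474),.012)]:
    print("T",n,at(T,cr(p,210,160),z).round(4))
for p in [(62,82),(395,55),(428,345),(92,375)]: print("tray",at(T,cr(p,325,215),.016).round(4))
for n,p,z in [("tip",(593,393),.024),("hold",(600,45),.18),("spindle",(332,261),.042),("coil",(335,289),.03),("ribL",(549,207),.05),("ribR",(91,288),.05)]:
    print("S",n,at(S,cr(p,165,140),z).round(4))
print("col",at(T,cr((145,52),190,85),.198).round(4))
for n,p,z in[("jar",(145,181),.06),("meter",(125,251),.03),("tape",(303,134),.024)]: print(n,at(T,p,z).round(3))
print(Ro.from_rotvec(status.get_eef_rot()).as_matrix().round(2).tolist())
c=read_camera("wrist");R=Ro.from_rotvec(status.get_eef_rot()).as_matrix();p=np.array(status.get_tcp_pos())
print("cam in tool",(R.T@(-c["R"].T@c["t"]-p)).round(3),(R.T@c["R"].T).round(3).tolist())
E
```

```text
T ribL [0.5124 0.0463 0.05  ]
T ribR [ 0.5059 -0.1423  0.05  ]
T spindle [ 0.5091 -0.0478  0.042 ]
T coil [ 0.5082 -0.0482  0.03  ]
T hold [0.5996 0.0286 0.18  ]
T c1 [0.5728 0.0581 0.012 ]
T c2 [ 0.564  -0.1591  0.012 ]
T c3 [ 0.4471 -0.1548  0.012 ]
T c4 [0.4541 0.0622 0.012 ]
tray [ 0.4825 -0.2338  0.016 ]
tray [ 0.495  -0.3823  0.016 ]
tray [ 0.3682 -0.3928  0.016 ]
tray [ 0.3556 -0.2447  0.016 ]
S tip [0.5989 0.0271 0.024 ]
S hold [0.6028 0.0264 0.18  ]
S spindle [ 0.5089 -0.0504  0.042 ]
S coil [ 0.5114 -0.0504  0.03  ]
S ribL [0.5118 0.0388 0.05  ]
S ribR [ 0.5072 -0.1451  0.05  ]
col [0.7836 0.0782 0.198 ]
jar [0.597 0.26  0.06 ]
meter [0.419 0.312 0.03 ]
tape [ 0.735 -0.152  0.024]
[[-0.0, 0.95, -0.3], [-0.0, -0.3, -0.95], [-1.0, 0.0, 0.0]]
cam in tool [-0.163  0.067 -0.001] [[0.0, -0.247, 0.969], [-0.001, -0.969, -0.247], [1.0, -0.001, -0.0]]
```

Run:
```python
from h import *
for a in (np.pi/2-.034,-np.pi/2-.034):
    for p in [(0.509,-.049,.22),(.509,-.049,.015),(.4253,-.3134,.12)]:
        q=ctrl.solve_ik(p,down(a)); print(round(a,2),p,None if q is None else np.round(q,2))
```

```text
1.54 (0.509, -0.049, 0.22) [ 0.22  0.19 -0.27  0.   -1.11 -1.83]
1.54 (0.509, -0.049, 0.015) [ 0.22  0.45 -0.52  0.   -0.6  -1.83]
1.54 (0.4253, -0.3134, 0.12) [-0.33  0.32 -0.37  0.   -0.88 -1.28]
-1.6 (0.509, -0.049, 0.22) [ 0.22  0.19 -0.27  0.   -1.11  1.31]
-1.6 (0.509, -0.049, 0.015) [ 0.22  0.45 -0.52  0.   -0.6   1.31]
-1.6 (0.4253, -0.3134, 0.12) [-0.33  0.32 -0.37  0.   -0.88  1.86]
```

Run:
```python
from h import *
a=np.pi/2-.034
ctrl.reach((.47,-.049,.22),down(a)); 
ctrl.servo_line((.509,-.049,.11),velocity=.2)
print(status.get_clock(),status.get_tcp_pos())
save("wrist",None,1.5,"pics/w1.png")
c=read_camera("wrist")
for X in [(.509,-.049,.042),(.6,.028,.024),(.509,-.049,.03)]: print(proj(c,X)*1.5)
```

```text
3.5333 [ 0.50949813 -0.04882031  0.11060662]
[371.9285248  293.05897522]
[496.15147654 417.00970043]
[372.01796089 287.42747618]
```

View pics/w1.png

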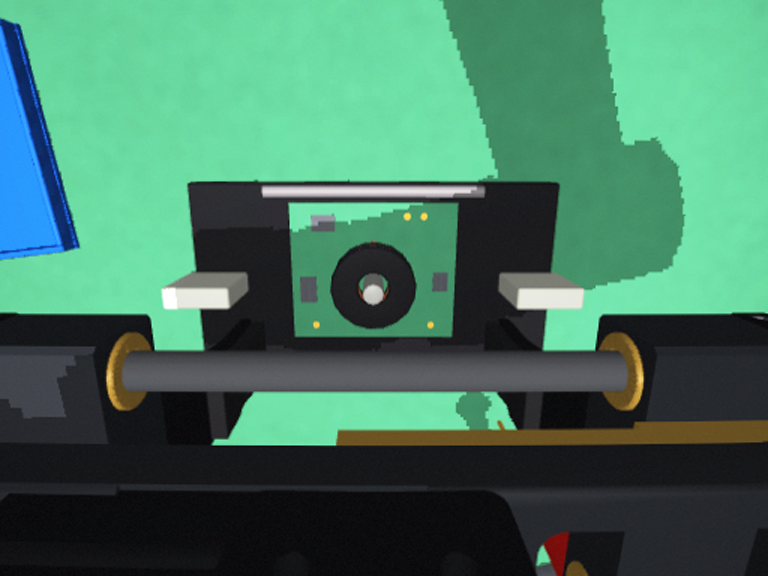

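The wrist view shows the spindle at (373,293), where my estimate predicted (372,293), and the coil ring centred on it. I'll grasp now.

Run:
```python
from h import *
ctrl.servo_line((.509,-.049,.0155),velocity=.12)
print(status.get_force())
jaws.command_gripper(.04,15); print(status.get_gripper_width(),status.get_tcp_pos(),status.get_force())
ctrl.servo_line((.509,-.049,.12),velocity=.12)
print(status.get_clock(),status.get_gripper_width())
save("scene",(150,130,290,230),5,"pics/s2.png")
```

```text
[0.24974719 0.3338671  0.45393439]
0.04837101763948913 [ 0.50898005 -0.04902058  0.01554336] [ 0.54823845 -0.0647893   0.79133013]
6.3333 0.048511861712333175
```

View pics/s2.png

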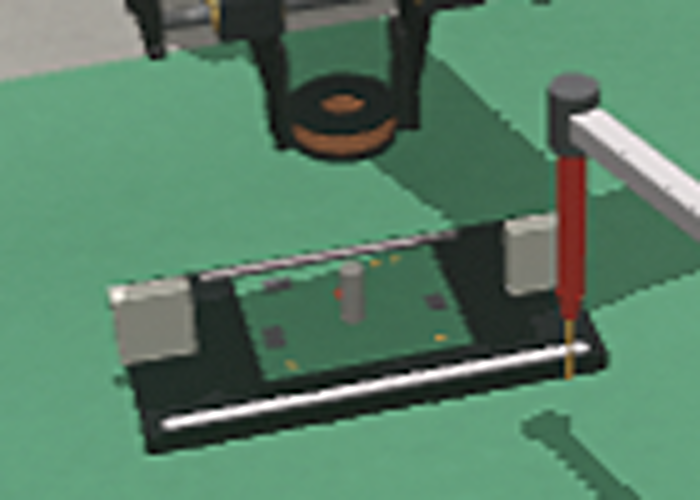

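The coil is held level, and the red pad shows behind the spindle at about (340,293) in the crop, on the robot side, so chassis yaw ≈ -0.034. Next I'll place the coil in the tray.

Run:
```python
from h import *
a=np.pi/2+.084
ctrl.reach((.4253,-.3134,.12),down(a))
ctrl.servo_line((.4253,-.3134,.03),velocity=.15)
ctrl.servo_line((.4253,-.3134,.0085),velocity=.04)
print(status.get_force(),status.get_clock())
ctrl.servo_line((.4253,-.3134,.0075),velocity=.02)
print(status.get_force(),status.get_clock())
jaws.command_gripper(.066)
ctrl.servo_line((.4253,-.3134,.13),velocity=.15)
print(status.get_clock())
save("wrist",None,1,"pics/w3.png")
ctrl.reach((.42,-.2,.2),down(np.pi-.034))
save("top",(205,150,410,290),3.9,"pics/t3.png")
save("scene",(60,130,290,230),3.4,"pics/s3.png")
print(status.get_clock())
```

```text
[ 0.07792331 -0.36702319 -1.91521008] 8.8917
[ 0.78167087 -0.2483893  -0.55357898] 9.1417
10.75
12.0167
```

View pics/t3.png

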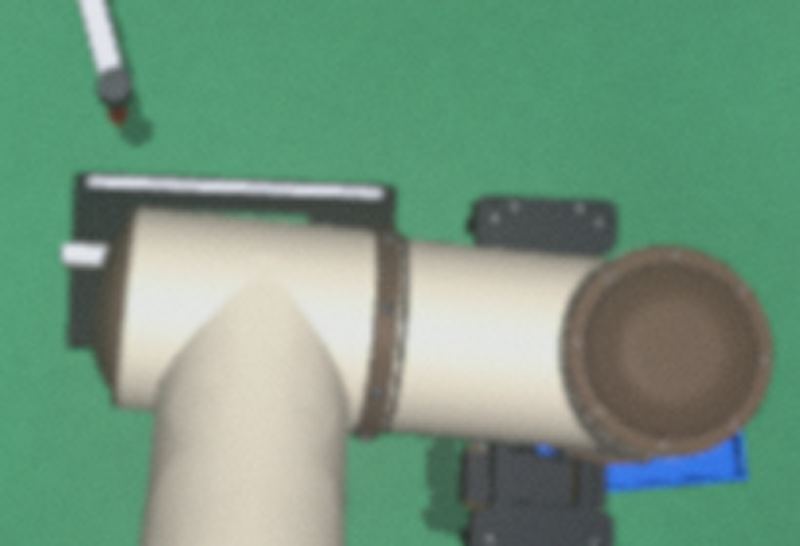

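View pics/s3.png

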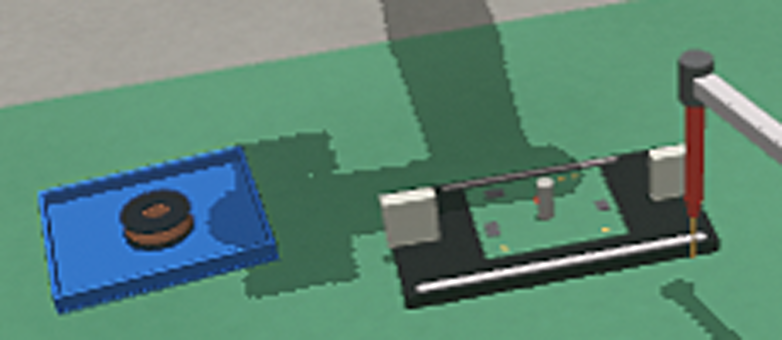

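View pics/w3.png

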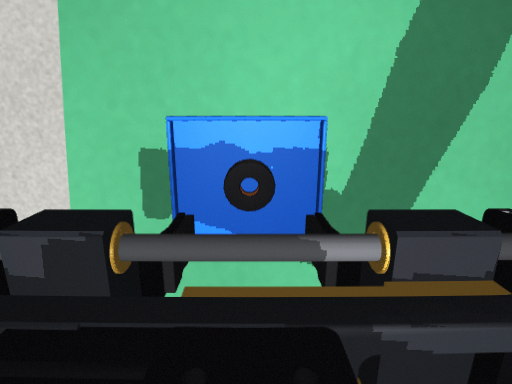

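Run:
```python
from h import *
save("scene",None,1.5,"pics/s4.png")
for p in [(.509,-.144,.02),(.62,-.067,.02),(.62,.123,.02)]:
  for a in (np.pi-.034,-.034):
    q=ctrl.solve_ik(p,down(a)); print(p,a,None if q is None else np.round(q,2))
S=read_camera("scene")
for z in (.2,.3,.4,.5): print(z,1.5*proj(S,(.42,-.2,z)),1.5*proj(S,(.42,-.1,z)))
```

```text
(0.509, -0.144, 0.02) 3.1075926535897933 [ 0.03  0.47 -0.47  0.   -0.64 -0.07]
(0.509, -0.144, 0.02) -0.034 [ 0.03  0.47 -0.47  0.   -0.64  3.08]
(0.62, -0.067, 0.02) 3.1075926535897933 [ 0.15  0.58 -0.22  0.   -0.76 -0.19]
(0.62, -0.067, 0.02) -0.034 [ 0.15  0.58 -0.22  0.   -0.76  2.96]
(0.62, 0.123, 0.02) 3.1075926535897933 [ 0.45  0.6  -0.2   0.   -0.77 -0.49]
(0.62, 0.123, 0.02) -0.034 [ 0.45  0.6  -0.2   0.   -0.77  2.66]
0.2 [211.81179789 173.99193441] [278.23682578 163.9836082 ]
0.3 [201.01449395 109.65733204] [271.78306795 100.63187442]
0.4 [189.17809649  37.19576927] [264.72161804  29.4844093 ]
0.5 [176.30046355 -44.38739845] [257.04740198 -50.40366755]
```

View pics/s4.png

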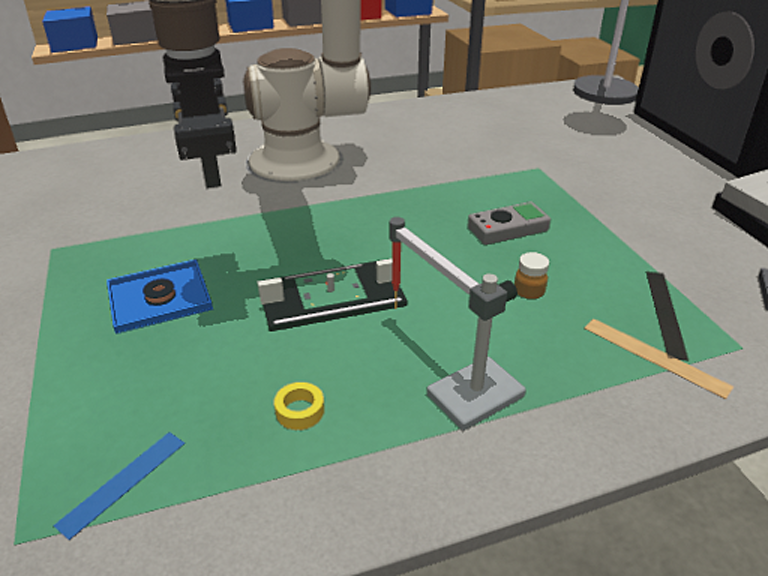

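The coil lies flat in the tray, centred at about (155,218) in the s3 crop. Now I'll go to the right rib, on the side away from the probe bar, with the camera on -y, and check the arm's clearance over the probe.

Run:
```python
from h import *
a=np.pi-.034
jaws.command_gripper(.045,25)
ctrl.servo_line((.506,-.144,.12),down(a),velocity=.2)
ctrl.servo_line((.506,-.144,.022),velocity=.15)
print(status.get_clock(),status.get_force())
save("scene",None,1.5,"pics/s5.png"); save("wrist",None,1.5,"pics/w5.png")
```

```text
14.4083 [ 0.32406703  0.47154393 -0.63854733]
```

View pics/s5.png

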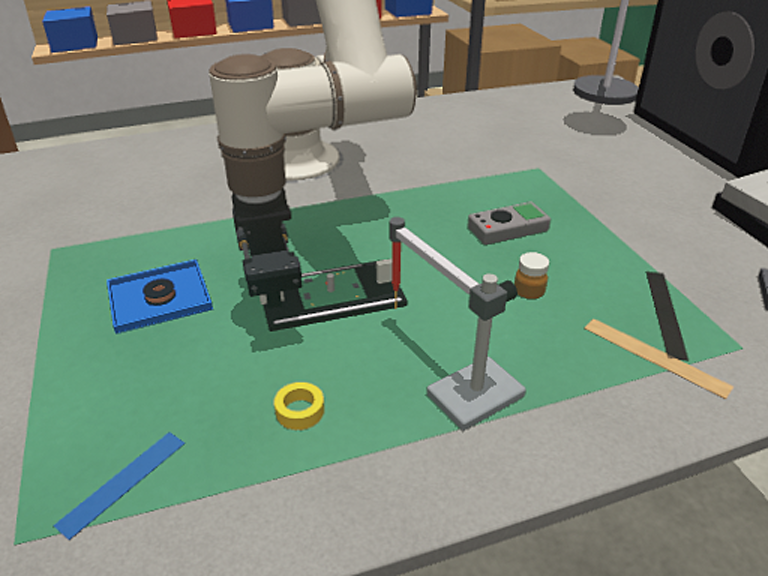

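View pics/w5.png

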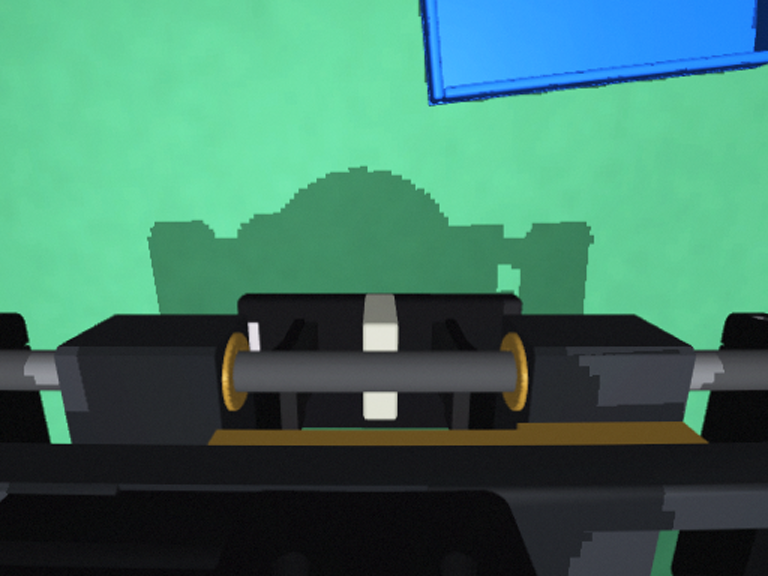

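The forearm link is about 0.3 m high, well above the 0.18 m holder. The rib is centred between the fingers at (380,340) in the wrist view. I'll grip and drag by waypoints so that the needle passes between the spindle and the left rib.

Run:
```python
from h import *
jaws.command_gripper(.005,30)
p0=np.array(status.get_tcp_pos()); print(p0,status.get_gripper_width(),status.get_force())
np.save("p0.npy",p0)
ctrl.servo_line(p0+[.04,.038,0],velocity=.07)
print(status.get_clock(),status.get_force(),status.get_tcp_pos())
save("scene",(150,110,310,230),5,"pics/s6.png")
```

```text
[ 0.50569128 -0.14401204  0.02199177] 0.011847506334417396 [-0.40531936 -0.55834904  2.03211047]
16.1083 [-0.86805465  1.09597935  0.91412621] [ 0.54636268 -0.10543481  0.02199954]
```

View pics/s6.png

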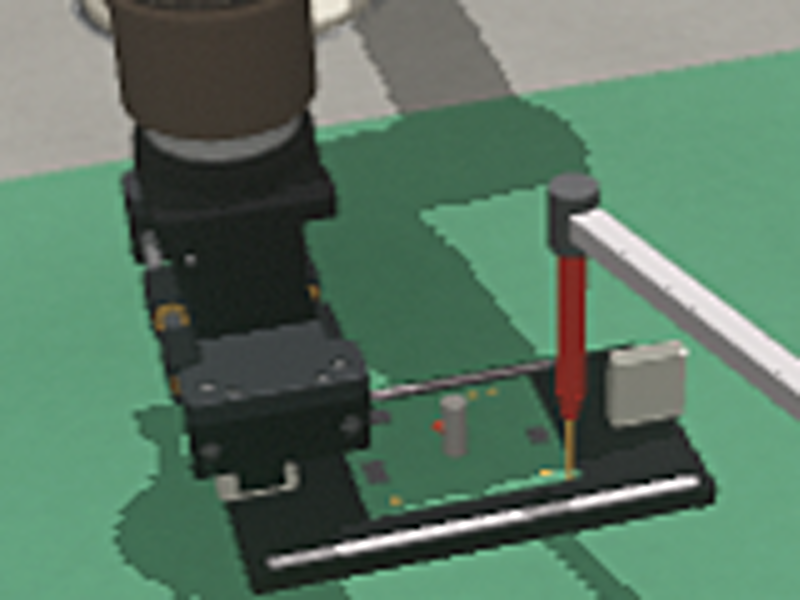

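The chassis follows, and the needle tip (570,475) lies between the spindle (455,425) and the left rib (645,385). Continuing.

Run:
```python
from h import *
p0=np.load("p0.npy")
ctrl.servo_line(p0+[.111,.040,0],velocity=.07)
print(status.get_clock(),status.get_force(),status.get_tcp_pos())
S=save("scene",(180,130,300,230),6,"pics/s7.png")
print(at(S,cr((455,402),150,110,5),.042))
```

```text
17.325 [-0.77201923 -3.6104642   2.83713971] [ 0.61682566 -0.10421277  0.02204981]
[ 0.55059778 -0.01205209  0.042     ]
```

View pics/s7.png

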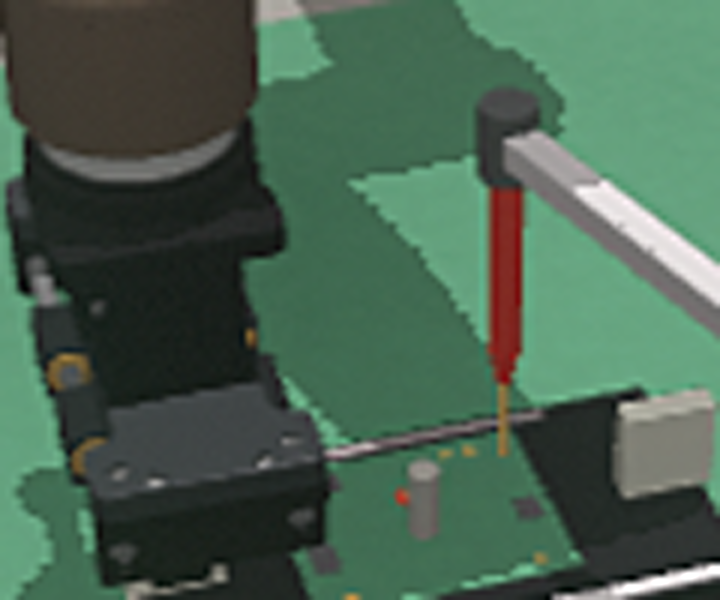

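Run:
```python
from h import *
S=read_camera("scene");f=lambda p,z:at(S,cr(p,180,130),z).round(4)
print("tip",f((503,455),.024),"spin",f((425,468),.042),"pad",f((403,497),.0125),"ribL",f((668,407),.05),status.get_clock())
save("top",(190,130,310,220),6,"pics/t7.png")
```

```text
tip [0.6    0.0267 0.024 ] spin [ 0.619  -0.0105  0.042 ] pad [ 0.5984 -0.0127  0.0125] ribL [0.6231 0.0833 0.05  ] 17.425
```

View pics/t7.png

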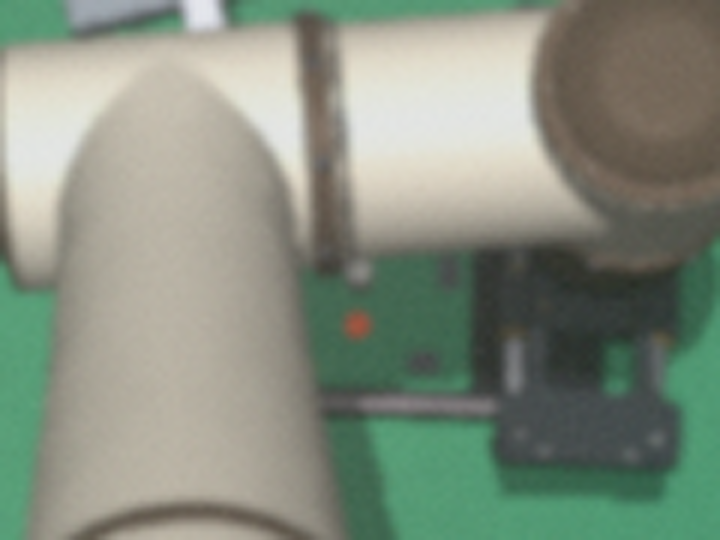

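Run:
```python
from h import *
T=read_camera("top")
print("pad T",at(T,cr((358,325),190,130),.0125).round(4),"spin T",at(T,cr((359,270),190,130),.042).round(4))
p=np.array(status.get_tcp_pos())
p0=np.load("p0.npy")
ctrl.servo_line([p0[0]+.112,p0[1]+.0765,p0[2]],velocity=.06)
print(status.get_clock(),status.get_force(),status.get_tcp_pos())
save("scene",(225,150,305,210),9,"pics/s8.png");save("top",(190,130,310,220),6,"pics/t8.png")
```

```text
pad T [ 0.6001 -0.008   0.0125] spin T [ 0.6192 -0.0081  0.042 ]
18.2833 [-0.09208433  3.37953395  1.17283322] [ 0.61808864 -0.06605729  0.02204271]
```

View pics/s8.png

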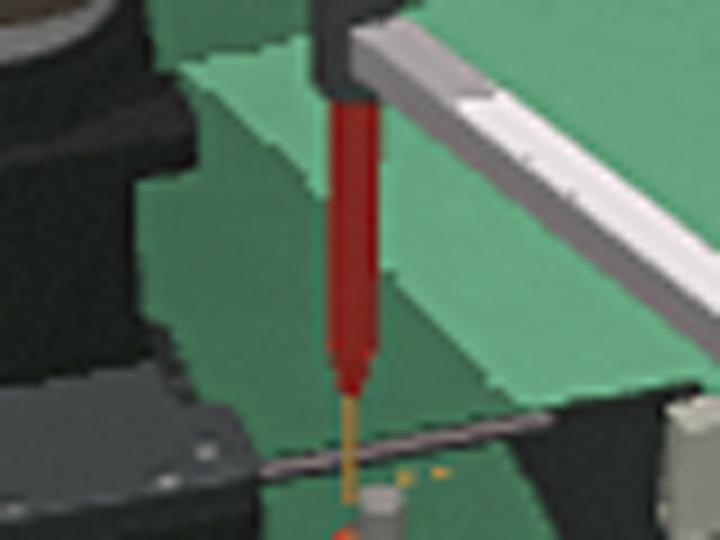

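View pics/t8.png

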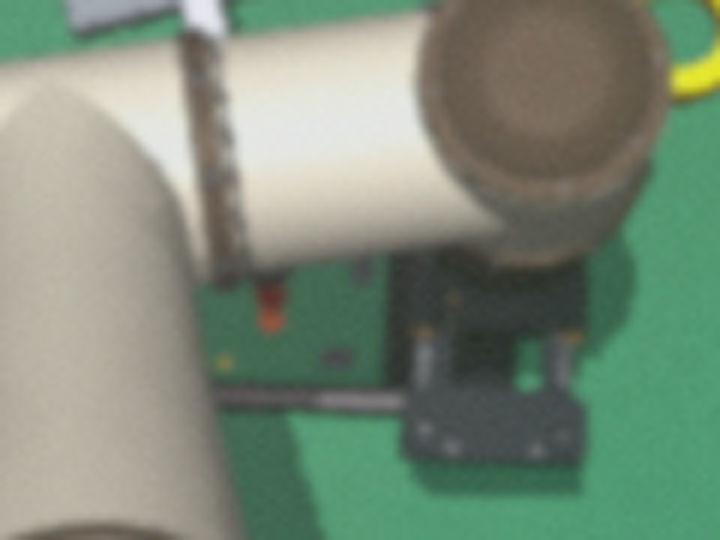

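Run:
```python
from h import *
S=save("scene",(245,190,295,225),14,"pics/s9.png")
T=save("top",(215,165,255,195),16,"pics/t9.png")
print("tipS proj",S and None)
```

```text
tipS proj None
```

View pics/s9.png

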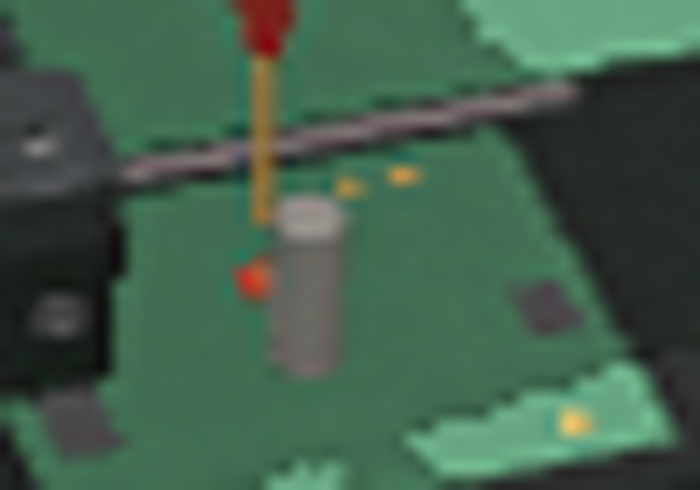

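View pics/t9.png

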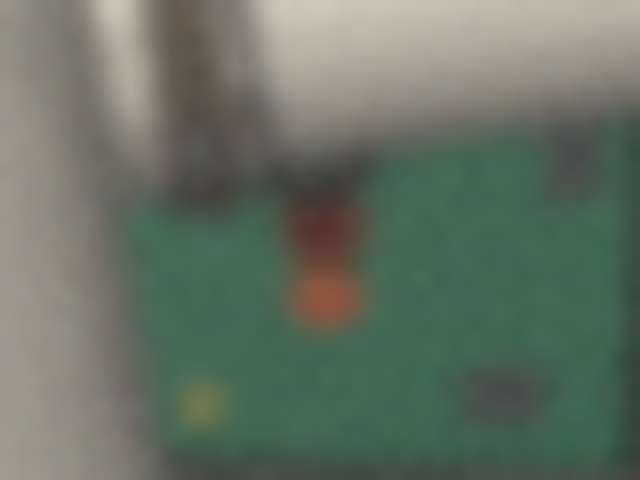

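Run:
```python
from h import *
S=read_camera("scene");T=read_camera("top")
f=lambda p,z:at(S,cr(p,245,190,14),z)
tip=f((262,224),.024);sp=f((311,218),.042)
print("S tip",tip.round(4),"spin",sp.round(4),"pad from spin",(sp[:2]+[-.02,.0008]).round(4))
un=lambda u,x0,y0,k:(np.array([u[0]-x0+.5,u[1]-y0+.5])*k-.5).round(1)
for nm,P in (("tip-centred pad",tip[:2]),("pad pred",sp[:2]+[-.02,.0008])):
    c=[un(proj(S,[*(P+.005*np.array([np.cos(t),np.sin(t)])),.0125]),245,190,14) for t in np.arange(0,6.28,.1)]
    c=np.array(c); print(nm,"S left/top/bottom",c[:,0].min(),c[:,1].min(),c[:,1].max(),"right",c[:,0].max())
pt=at(T,cr((326,297),215,165,16),.0125); print("T pad",pt.round(4))
for z in (.0125,.024,.06,.075,.1,.15): print(z,un(proj(T,[*pt[:2],z]),215,165,16))
h=np.array([.5996,.0286]); print([un(proj(T,[*h,z]),215,165,16) for z in (.0125,.075)])
```

```text
S tip [0.6003 0.0262 0.024 ] spin [0.6223 0.0264 0.042 ] pad from spin [0.6023 0.0272]
tip-centred pad S left/top/bottom 230.7 259.4 298.2 right 291.8
pad pred S left/top/bottom 240.7 265.5 304.4 right 301.9
T pad [0.6016 0.0302 0.0125]
0.0125 [326. 297.]
0.024 [324.6 285. ]
0.06 [319.9 246.2]
0.075 [317.9 229.3]
0.1 [314.4 200.4]
0.15 [307.1 138.8]
[array([335.3, 308.8]), array([327.6, 241.7])]
```

Both views put the pad under the tip with an offset of about (+1.5, +1) mm. I'll apply a small correction, release and check unobstructed.

Run:
```python
from h import *
p0=np.load("p0.npy")
q=np.array(status.get_tcp_pos());print(q)
t=q+[-.0014,-.001,0]; t[2]=p0[2]
ctrl.servo_line(t,velocity=.02); ctrl.pause(.3)
print(status.get_tcp_pos(),status.get_force())
jaws.command_gripper(.03); 
p=np.array(status.get_tcp_pos())
ctrl.servo_line(p+[0,0,.06],velocity=.12)
ctrl.servo_line(p+[-.02,-.12,.2],velocity=.25)
ctrl.reach((.40,-.22,.25),down(np.pi-.034))
print(status.get_clock())
S=save("scene",(245,190,295,225),14,"pics/s10.png")
T=save("top",(205,150,265,195),13,"pics/t10.png")
save("scene",None,1.5,"pics/s10f.png")
```

```text
[ 0.61793896 -0.06732289  0.02202274]
[ 0.61686152 -0.06857833  0.02202815] [ 2.68577065  0.52198777 -0.64252958]
22.1417
```

View pics/s10.png

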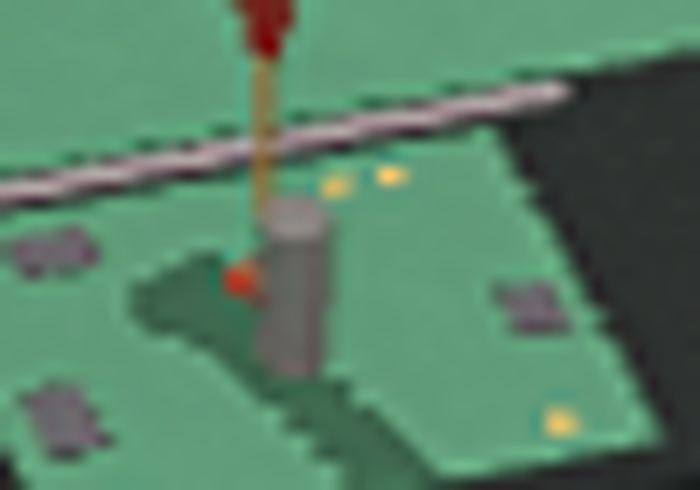

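View pics/t10.png

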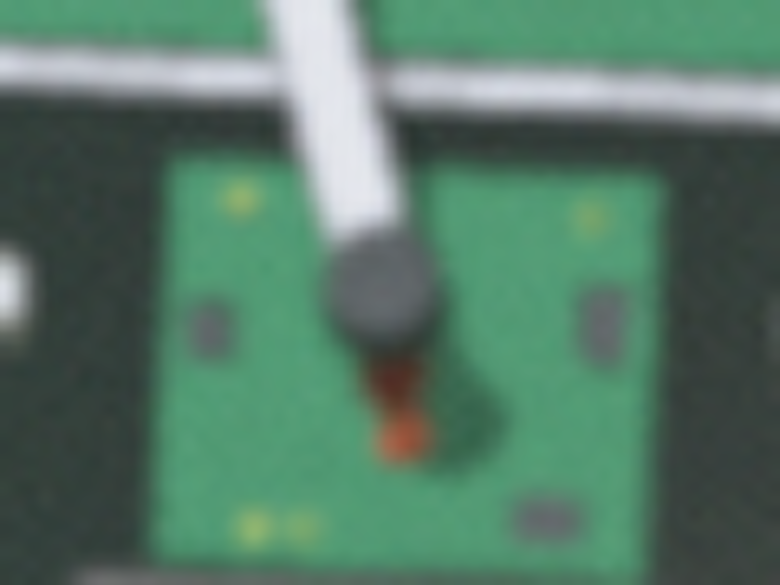

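View pics/s10f.png

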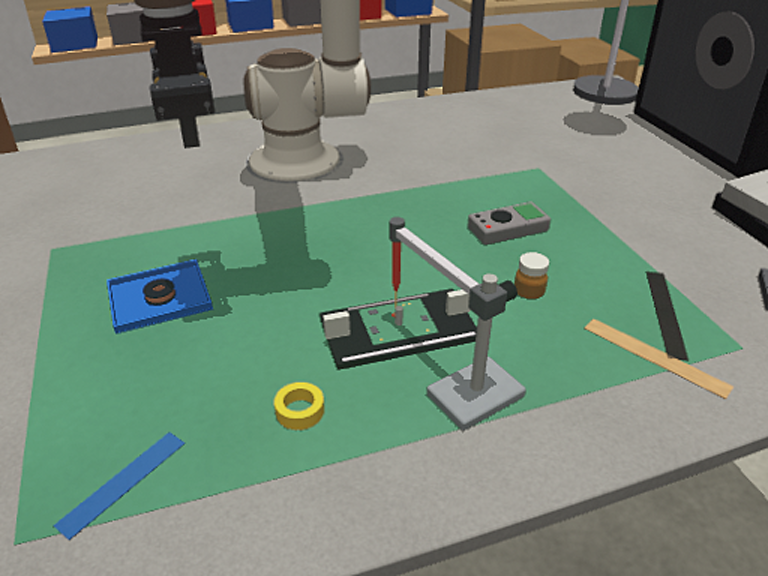

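Run:
```python
from h import *
S=read_camera("scene");T=read_camera("top")
f=lambda p,z:at(S,cr(p,245,190,14),z)
tip=f((262,224),.024);sp=f((297,216),.042)
g=lambda p,z:at(T,cr(p,205,150,13),z)
print("S tip",tip.round(4),"pad(spin)",(sp[:2]+[-.02,.0008]).round(4))
pt=g((403,437),.0125);h=g((383,290),.18);print("T pad",pt.round(4),"hold",h.round(4))
un=lambda u,x0,y0,k:(np.array([u[0]-x0+.5,u[1]-y0+.5])*k-.5).round(1)
for z in (.0125,.075,.09,.15,.18): print(z,"vertical over pad in T",un(proj(T,[*pt[:2],z]),205,150,13))
for d in ((0,0),(0,-.002),(0,-.003),(.002,-.002),(.001,-.001)):
    P=tip[:2]+d
    c=np.array([un(proj(S,[*(P+.005*np.array([np.cos(t),np.sin(t)])),.0125]),245,190,14) for t in np.arange(0,6.28,.1)])
    print(d,c[:,0].min(),c[:,1].min(),c[:,1].max())
# subpixel image centroids
im=T["image"].astype(int); b,gg,r=[im[...,i] for i in range(3)]
m=(r>gg+50)&(r>120);ys,xs=np.nonzero(m);s=(xs>220)&(xs<250)&(ys>175)&(ys<195);print("T red px",xs[s],ys[s])
im=S["image"]; print(im[205:214,258:268,2]); print(im[205:214,258:268,1])
```

```text
S tip [0.6003 0.0262 0.024 ] pad(spin) [0.6011 0.0253]
T pad [0.6014 0.0285 0.0125] hold [0.599  0.0288 0.18  ]
0.0125 vertical over pad in T [403. 437.]
0.075 vertical over pad in T [396.8 382.1]
0.09 vertical over pad in T [395.3 368.1]
0.15 vertical over pad in T [388.6 308.5]
0.18 vertical over pad in T [385.  276.5]
(0, 0) 230.7 259.4 298.2
(0, -0.002) 219.1 261.8 300.7
(0, -0.003) 213.3 263.1 302.0
(0.002, -0.002) 223.1 269.2 308.2
(0.001, -0.001) 226.9 264.3 303.2
T red px [235 236 235 236] [183 183 184 184]
[[ 94  94  94  94  90 122 136 136 137 139]
 [ 96  96  96  95  92  86 125 140 141 135]
 [ 99  99  99  96  92  84  92  98 100  98]
 [ 77  59  55  82 126  97  86  98  99  96]
 [ 60  60  51 156 170 126  95  98 100  97]
 [ 61  61  54 152 157 120  97  98 100  97]
 [ 62  62  57  67  86  95  95  99 101  95]
 [ 62  63  62  59  57  74  92 100 101  94]
 [ 60  60  61  61  57  86  97  99  99  93]]
[[155 154 155 156 159 131 127 133 133 132]
 [156 156 157 157 161 123 123 138 139 129]
 [160 162 162 162 165 126  96  98 100  94]
 [128 103 103 157 131  92  91  97 100  92]
 [101 103 103  76  91  94  95 100 100  93]
 [102 104 109  60  56  86  98 101 100  93]
 [104 106 106 108  93  75  91 101 100  91]
 [105 105 106 107 106  95  96 101 100  90]
 [100 103 104 105 105  97  95 100 100  89]]
```

The estimates agree to 1–2 mm (scene about (+1,-1), top about (+2,0)). There's time for a closer independent check with the wrist camera from the robot side.

Run:
```python
from h import *
a=-np.pi/2
print(ctrl.solve_ik((.40,.0,.25),down(a)),ctrl.solve_ik((.455,.028,.12),down(a)))
ctrl.reach((.40,0.,.25),down(a))
ctrl.servo_line((.455,.028,.13),velocity=.15); ctrl.pause(.3)
W=save("wrist",None,1.5,"pics/w11.png")
for z in (.0125,.024,.06): print(1.5*proj(W,(.6,.028,z)))
print(status.get_clock())
```

```text
[ 4.10971366e-01 -3.52474356e-02 -4.46679246e-01  4.44089210e-16
 -1.15936452e+00  1.15982496e+00] [ 4.19614630e-01  2.09583577e-01 -5.37702727e-01  4.44089210e-16
 -8.23510022e-01  1.15118170e+00]
[376.1274137   36.11009647]
[376.19067282  29.95975918]
[376.4318721   6.5153154]
24.775
```

View pics/w11.png

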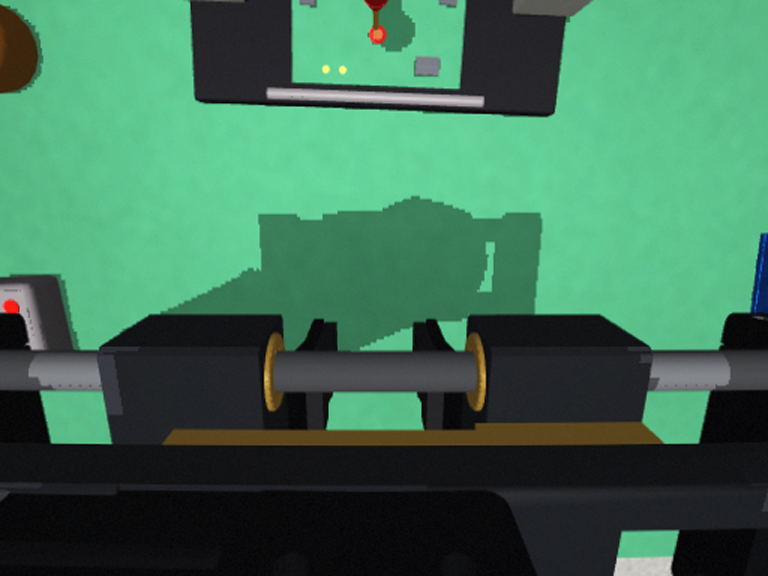

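The pad shows at (378,34) with the needle ending on it. Enlarging.

Run:
```python
from h import *
W=save("wrist",(234,0,270,36),16,"pics/w12.png")
```

```text
(no output)
```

View pics/w12.png

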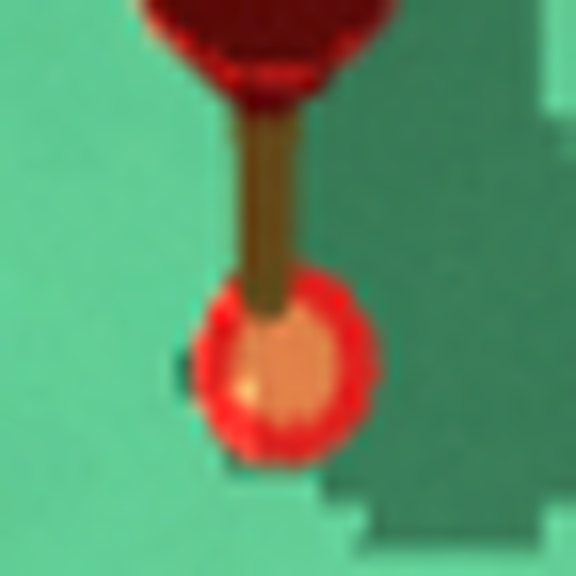

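Run:
```python
from h import *
W=read_camera("wrist")
f=lambda p,z:at(W,cr(p,234,0,16),z)
pad=f((286,367),.0125)
for y in (295,312): print("tip",f((268,y),.024).round(4),"pad-tip",(pad-f((268,y),.024)).round(4)[:2])
print(pad.round(4),f((268,120),.06).round(4))
```

```text
tip [0.6013 0.0284 0.024 ] pad-tip [-0.0003 -0.001 ]
tip [0.6005 0.0284 0.024 ] pad-tip [ 0.0006 -0.001 ]
[0.6011 0.0274 0.0125] [0.598  0.0285 0.06  ]
```

The wrist view puts the pad about 1 mm from the tip, consistent with the scene view. The arm is clear, so I'll back off slightly and hand in.

Run:
```python
from h import *
ctrl.servo_line((.40,0,.25),velocity=.15); ctrl.pause(.5)
print(status.get_force(),status.get_clock())
print(job.finish_job())
```

```text
[-0.56179061 -0.47706151 -0.20274698] 26.425
the job is handed in; nothing more can be done
None
```

I lifted the coil off the spindle and set it down flat in the blue tray. Then I gripped the chassis by its right rib and slid it along the mat, with the needle passing between the spindle and the left rib, until the pad was under the probe. I let go, pulled the arm back and handed the job in at about 26 s of the 61 s allowed; no verdict was reported.

**Pad position:** the wrist camera's close view put the pad about 1.0–1.2 mm from the tip. The scene camera agreed (about 1.2–1.7 mm). The top camera disagreed slightly at about 2.4 mm, but that is within the 2 mm calibration uncertainty and still under the 4 mm limit.

**Final y correction:** my last small correction went about 1 mm too far in y, because the arm was still settling when I measured. I left it, since the result was within tolerance.

**Other checks:** in the last scene picture the coil lay flat near the middle of the tray. The meter, jar and tape roll looked where they were at the start; I judged that by eye and did not measure it. The force readings I took stayed under 4 N, and the gripper was in the air at hand-in.

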